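# Hold the stop gate open and push the substrate rack home

## Task

Swing the spring-loaded gate bar aside with one fingertip and hold it open, clear of the rack, while another finger pushes the substrate rack along the chute past the gate until it rests against the end stop. Then let the gate spring shut behind the rack and leave everything. Only push: do not pinch or lift the rack, do not let the gate close on it, and leave the spool, jar and case where they stand.

Things in the scene. Friction and masses are not known exactly. Their poses are not given: they have to be found in the camera images.
- chute: Fixed aluminium chute. Origin: bench surface, chute's centre line, at the plane of the closed gate's blade. x = direction of travel, y = to the side of the gate bar, z up. Floor 4 mm above the bench, from x -230 to 74 mm; walls 56 mm apart inside, 4 mm thick, tops only 14 mm above the bench (fingers pass above them). Place and heading vary.
- end_stop (a point): Top middle of the face of the black end stop, at x = 74 mm, y = 0 in the chute's frame, 40 mm above the bench. The rack's front face rests on it when home.
- hinge (a point): Top of the gate's hinge post (9 mm radius, 74 mm high), on the vertical hinge axis: x = 150, y = 90 mm in the chute's frame.
- gate (a joint): Dark steel gate turning about the hinge post. 0 rad = closed; grows to 0.30 rad as the bar's free end swings away from the chute (chute's +y). Closed, the bar slants 0.18 rad, free end nearest the chute; at 0.18 rad it is parallel to the chute, inner face at y = 86 mm. A spring shuts it: 0.2 N m closed, plus 1.0 N m per rad, damped 0.25 N m s/rad. The rack cannot push it open.
- bar_end (a point): Free (upstream) end of the gate's straight bar, on its centre line, upper edge. The bar runs from the hinge axis to here: 325 mm long, 8 mm thick, from 32 to 64 mm above the bench. A fingertip between bar and chute, pushing towards the chute's +y on the bar's inner face, opens the gate and can slide along the bar.
- blade_end (a point): Inner end, upper edge, of the gate's stop blade: 6 mm thick, 16 to 28 mm above the bench, reaching from below the bar over the chute's wall. Closed, it lies at x = 0 with this end at y = 8 mm, in the rack's way; clear of the rack from 0.14 rad, having swung up to 18 mm upstream. A fingertip over 30 mm above the bench passes over it.
- rack: Grey plastic rack with glass and brass plates standing in it: 60 mm long (x, along the chute), 50 wide, 66 high, about 0.3 kg. Origin: centre of its underside. It starts loose on the chute's floor upstream of the gate, square to the chute. Home against the end stop its origin is at x = 44 mm in the chute's frame, its rear face 14 mm past the gate's plane.
- spool: Bystander: wire spool, 48 mm diameter, 50 mm high, standing on the bench beyond one end of the chute. Origin at the centre of its underside.
- jar: Bystander: small amber jar, 48 mm diameter, 55 mm high, standing on the bench beyond one end of the chute. Origin at the centre of its underside.
- case: Bystander: flat black case, 70 x 50 x 20 mm, on the bench on the gate bar's side. Origin at the centre of its underside.
There are look-alikes about, which are no part of the job. Leave any green or purple look-alike of the rack alone.

How it is judged:
On the way, in this order (a step that is already met when the one before it is completed fails the run):
1. a finger holds the gate open while the rack is still upstream of it (value of joint gate above 0.13 rad and contact force between the fingers and gate above 0.3 N and x of rack in the frame of chute below -0.03 m), for 0.1 s.
2. the rack is pushed through the gateway while a finger holds the gate open (value of joint gate above 0.13 rad and contact force between the fingers and gate above 0.3 N and contact force between the fingers and rack above 0.05 N and x of rack in the frame of chute between -0.02 and 0.03 m), for 0.1 s.
At the end, for the whole second after the job is handed in: The rack stands upright and at rest on the chute's floor, within 4 mm of the end stop and square in the chute, and the gate has closed behind it (below 0.02 rad) (x of rack in the frame of chute between 0.04 and 0.048 m and y of rack in the frame of chute between -0.006 and 0.006 m and z of rack in the frame of chute below 0.008 m and angle between rack's own z axis and vertical below 0.05 rad and angle between the x axis of rack and the x axis of chute, either way round below 0.12 rad and value of joint gate below 0.02 rad and linear speed of rack below 0.01 m/s); the robot touches nothing.
It fails at once if the rack is lifted more than 10 mm off the chute's floor (z of rack in the frame of chute above 0.014 m).
It fails at once if the rack is tipped more than 0.2 rad (angle between rack's own z axis and vertical above 0.2 rad).
It fails at once if the gate closes on the rack or is rammed by it (over 1 N between them) (contact force between gate and rack above 1 N).
It fails at once if the spool, jar or case is moved more than 20 mm (distance of any of spool, jar, case from where it was at the start of the episode above 0.02 m).
It also fails if it takes over 38 s, if anything falls off the work surface, if the arm or the gripper's body presses on something with over 40 N, if the wrist force passes 120 N, or if a joint passes its speed limit or range.

## Robot

A 7-joint arm with a two-finger parallel gripper is mounted at the origin on the work surface. World frame = base frame: x ahead of the robot, y to its left, z up, the work surface at z = 0. Lengths are in m, angles in rad, forces in N, time in s.
With the tool pointing down it reaches from about 0.425 to 1.025 m from the base axis. Payload 3.6 kg.
Tool frame: the origin (TCP) lies midway between the tips of the shut fingers; the grasp point (between the pads) lies 19 mm behind it (ctrl.grip_point_offset is the distance from the TCP to the grasp point, in m); z points along the fingers, y is the line along which they close (so a half turn about z gives the same grasp; the last joint's range is limited). The gripper opens to 85 mm and grips with 20 to 120 N. Pads are 22 mm wide; open, the fingers measure 114 mm over their backs; the gripper's body (76 mm by 85 mm) begins 54 mm behind the grasp point. The pads swing forward as they close: fully open they stand 13 mm farther back than shut.
Start: joints at [-1.2, 0.591, 0.048, 1.609, -0.033, 0.943, -0.034], TCP at [0.324, 0.648, 0.197] pointing down, gripper open.
Joint ranges: [-2.69, 2.69], [-0.47, 2.24], [-1.27, 1.36], [0.19, 2.51], [-1.53, 4.68], [0.08, 2.07], [-3.09, 3.09]. Speed limits (rad/s): [2.57, 2.57, 3.14, 3.14, 3.14, 3.14, 3.14].

## Interface

Orientations are given as a rotation vector (axis times angle).
In Python, from rig import get_state, camera, calibration, ticket, ctrl gives the robot as it stands. The module is installed in compiled form; this text tells all that it offers.
- The arm moves only by the tool drive_tool, never from a script. Its argument "increments" is text: rows parted by semicolons, each of 5 numbers parted by spaces: the shift along the world's x, y, z in m, then the turn about the world's z in degrees, then the opening, from 0 (shut) to 1 (fully open). In form: x y z turn jaw; .... A call has 1 to 20 rows; each row shifts and turns the commanded pose from where the row before left it; what a row does not reach is not made up. A row lasts 1/8 s, in which the tool goes at most 62.5 mm and 10.7 degrees, less where a joint would pass 70% of its speed; a pose out of reach is approached as far as the arm can. A call with a gripper value outside its range is refused whole. The fingers move at their own pace and stop on an object; "newtons" is the grip in N (left out, the last holds). Time passes only in rows, so rows that do not move let the fingers close. It gives the time, the measured TCP pose, the force, the opening and the grip force at its end, in the units of the state.
- get_state(): the state, without advancing time (a new reading comes with each control period).
- camera(name): name is "scene" or "top"; returns (picture, depth): 480x640x3 uint8, blue, green, red; 480x640 float32, m along the optical axis (not along the pixel's ray), 0 where there is no reading.
- calibration(name): a dict with "camera_matrix" (3x3 intrinsics, pixels), "k1" (the pictures are not rectified: a ray, as slopes to the right and down, at radius r is drawn at 1 + k1 r^2 times it, then the intrinsics apply), "position" and "orientation" of the camera in the world. Camera axes: x right, y up, looking along -z (the intrinsics and any distortion apply to the point x, -y, -z); pixel columns grow to the right and rows downward; lengths in m; the calibration is good to about 2 mm. A picture is of the moment at which its call begins. calibration takes no time and is no camera call.
- ticket.finish_job(): hands the job in; it is judged then, once.
The state is a dict: "time_s": time; "qpos": joint angles; "qvel": joint speeds; "tau": joint torques, N m; "ee_pos": TCP position; "tcp_rot": TCP orientation; "ft_force": force on the tool from outside, world axes, zero at the start; "torque": the same for the moment, N m; "opening": finger opening in m; "gripper_force": force on a finger pad.
Only numpy, scipy, OpenCV 4.12 (cv2) and the standard library are available. Lean on these libraries where they do the work, as an engineer would, in place of code of your own. Each camera call takes 0.05 s, during which the arm holds its last target. There are 200 camera calls.

## Working session

There is one attempt and no reset: what is moved stays moved. The work goes in short steps, Python scripts to look and compute and a tool call to move; the robot and the scene stay as the last step left them, time stands still between calls to the robot, and variables do not carry over. Pictures are saved under pics/ and viewed, at most 10 in all, crops included, and the job is handed in when it is done.

Besides the shell and the picture viewer there is one more tool, called after "Emit:" as name(argument=value, ...), one argument or row to a line, values as JSON. drive_tool: Moves the arm, as the interface text tells. Its arguments: {"type":"object","properties":{"increments":{"type":"string"},"newtons":{"type":"number"}},"required":["increments"]}

```bash
mkdir -p pics; cat > h.py <<'E'
import numpy as np, cv2
from scipy.spatial.transform import Rotation as R
from rig import get_state, camera, calibration, ticket, ctrl
def cal(n):
    c=calibration(n);o=np.array(c["orientation"],float)
    M=R.from_rotvec(o).as_matrix() if o.size==3 else (o if o.shape==(3,3) else None)
    return np.array(c["camera_matrix"]),c["k1"],np.array(c["position"]),M
def ray(n,u,v):
    K,k1,p,M=cal(n)
    s=cv2.undistortPoints(np.array([[[u,v]]],float),K,np.array([k1,0,0,0.]))[0,0]
    return p,M@np.array([s[0],-s[1],-1])
def atz(n,u,v,z):
    p,d=ray(n,u,v); return p+d*(z-p[2])/d[2]
def atd(n,u,v,D):
    p,d=ray(n,u,v); return p+d*D[int(v),int(u)]
E
python3 - <<'E'
from h import *
for n in("scene","top"):
    im,d=camera(n);cv2.imwrite(f"pics/{n}1.png",im);np.save(n+"1",d);print(calibration(n))
s=get_state();print(s)
E
```

```text
{'camera_matrix': array([[574.04727851,   0.        , 320.52109962],
       [  0.        , 574.04727851, 230.26900898],
       [  0.        ,   0.        ,   1.        ]]), 'k1': -0.10431982053645543, 'position': array([ 0.90702495, -0.64933806,  0.80792565]), 'orientation': array([0.77641294, 0.20119895, 0.4380402 ])}
{'camera_matrix': array([[557.30593921,   0.        , 325.69793053],
       [  0.        , 557.30593921, 241.30210193],
       [  0.        ,   0.        ,   1.        ]]), 'k1': -0.0498830067028506, 'position': array([0.42289662, 0.01912492, 1.07967038]), 'orientation': array([ 0.08662892, -0.09957287, -1.56564907])}
{'time_s': 0.1, 'qpos': array([-1.20048782,  0.59204632,  0.04829711,  1.60970757, -0.03333209,
        0.94272125, -0.03370923]), 'qvel': array([-1.56231110e-03, -2.74520214e-03, -6.73256473e-05, -3.28644343e-03,
       -2.86849514e-04,  9.16764968e-04,  1.02224255e-03]), 'tau': array([ 4.62277938e-03, -5.49998474e+01,  1.55260038e+00, -1.98824894e+01,
        9.59628640e-03,  3.79019577e-03, -8.54000284e-07]), 'ee_pos': array([0.32394548, 0.64767221, 0.19623641]), 'tcp_rot': array([-0.72185718, -3.05713122,  0.00320418]), 'ft_force': array([-0.04657762, -0.07643288,  0.87831308]), 'torque': array([ 0.039294  ,  0.00072855, -0.03379144]), 'gripper_force': 0.0, 'opening': 0.08511929526555238}
```

View pics/top1.png

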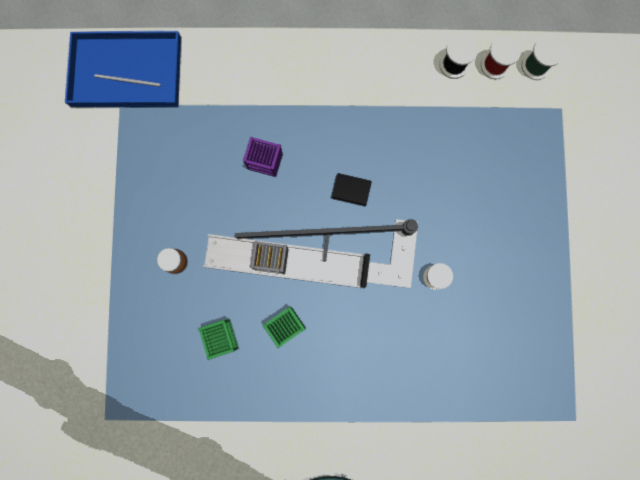

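View pics/scene1.png

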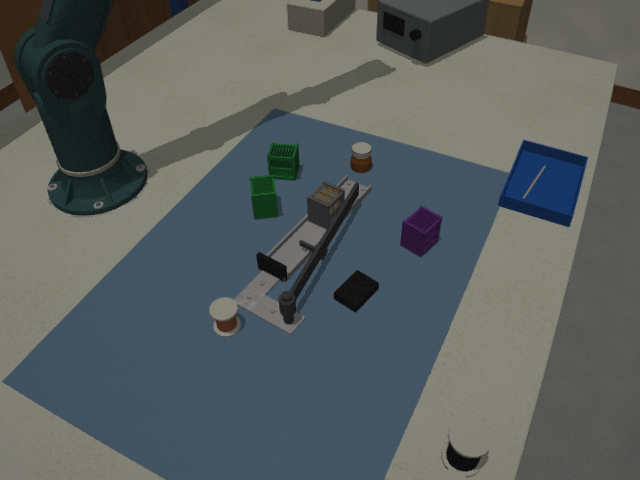

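The grey rack (269,257) stands in the chute with glass and brass plates in it, so it fits. The green racks (218,338) and (284,326) and the purple one (263,156) are look-alikes. I'll confirm this in an enlarged crop.

```bash
python3 - <<'E'
from h import *
im=cv2.imread("pics/top1.png")
cv2.imwrite("pics/c1.png",cv2.resize(im[205:305,195:435],(0,0),fx=3.3333,fy=3.3333,interpolation=cv2.INTER_CUBIC))
im=cv2.imread("pics/scene1.png")
cv2.imwrite("pics/c2.png",cv2.resize(im[170:340,220:390],(0,0),fx=3.5,fy=3.5,interpolation=cv2.INTER_CUBIC))
E
```

```text
(no output)
```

View pics/c1.png

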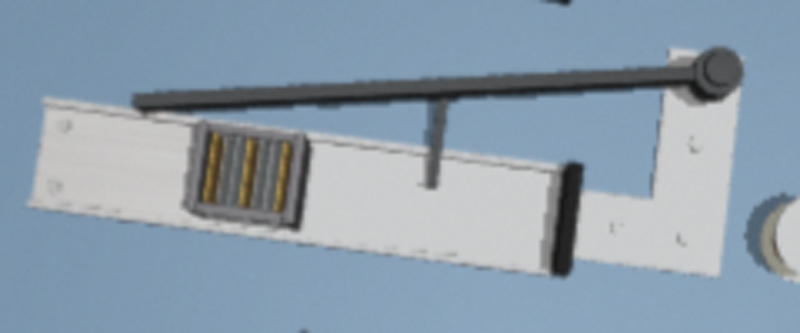

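View pics/c2.png

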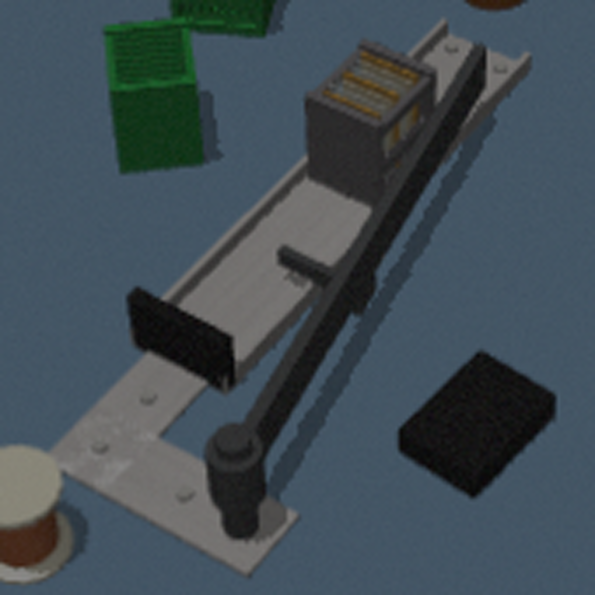

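```bash
cat >> h.py <<'E'
def w2c(P,T): # world xy -> chute
    c,s=np.cos(T[2]),np.sin(T[2]); return np.array([[c,s],[-s,c]])@(np.array(P)[:2]-T[:2])
def c2w(P,T):
    c,s=np.cos(T[2]),np.sin(T[2]); return np.array([[c,-s],[s,c]])@np.array(P)[:2]+T[:2]
E
python3 - <<'E'
from h import *
from scipy.optimize import least_squares
f=lambda a,b:(195+a/3.33333,205+b/3.33333)
obs=[((150,90),.074,"top",f(720,68)),((-170,31.8),.064,"top",f(136,102)),((0,8),.028,"top",f(430,187)),
((-230,32),.014,"top",f(46,98)),((-230,-32),.014,"top",f(28,207))]
g=lambda a,b:(220+a/3.5,170+b/3.5)
obs+=[((150,90),.074,"scene",g(235,437)),((-170,31.8),.064,"scene",g(478,50)),((74,0),.040,"scene",g(182,328-8)),((-230,32),.014,"scene",g(531,55)),((-230,-32),.014,"scene",g(443,20))]
W=[atz(n,*uv,z)[:2] for _,z,n,uv in obs]
C=[np.array(o[0])/1000 for o in obs]
fun=lambda T:np.concatenate([c2w(c,T)-w for c,w in zip(C,W)])
for sel in (slice(0,5),slice(5,10),slice(0,10)):
    r=least_squares(lambda T:np.concatenate([c2w(c,T)-w for c,w in zip(C[sel],W[sel])]),[.45,0,-1.5],loss='soft_l1',f_scale=.003)
    print(r.x.round(4));print((r.fun.reshape(-1,2)*1000).round(1).tolist())
T=r.x;np.save("T",T)
D=np.load("top1.npy")
for p in [(203,121),(308,134),(300,229),(187,217)]:
    u=f(*p);print("rack",w2c(atz("top",*u,.070),T).round(4))
for n,u in [("spool",(438,277)),("jar",(170,261)),("case",(351,190)),("green",(284,326)),("purple",(263,150))]:
    P=atd("top",*u,D);print(n,P.round(3),w2c(P,T).round(3))
for cx,cy in [(0,0),(74,0),(-230,0),(-170,32),(150,90)]: print(cx,cy,c2w((cx/1000,cy/1000),T).round(3))
s=get_state();print(R.from_rotvec(s["tcp_rot"]).as_matrix().round(3))
E
```

```text
[ 0.5021  0.0131 -1.6954]
[[0.1, -2.1], [0.9, 1.7], [-0.5, -1.6], [-0.1, 1.2], [-0.4, 0.5]]
[ 0.5071  0.0105 -1.6916]
[[1.1, -2.9], [0.4, 3.7], [-1.0, 4.2], [0.1, -1.7], [-0.6, -1.3]]
[ 0.5047  0.012  -1.6921]
[[3.3, -2.9], [3.0, 0.7], [2.2, -2.7], [1.8, 0.3], [1.5, -0.6], [-1.4, -1.5], [-1.9, 5.2], [-3.5, 5.6], [-2.2, -0.3], [-2.9, 0.2]]
rack [-0.13    0.0225]
rack [-0.072   0.0225]
rack [-0.0695 -0.0295]
rack [-0.1314 -0.0307]
spool [ 0.48  -0.198  0.047] [0.212 0.001]
jar [0.508 0.299 0.053] [-0.285 -0.032]
case [ 0.65  -0.038  0.018] [0.032 0.15 ]
green [0.389 0.087 0.039] [-0.061 -0.124]
purple [0.719 0.13  0.052] [-0.143  0.199]
0 0 [0.505 0.012]
74 0 [ 0.496 -0.062]
-230 0 [0.533 0.24 ]
-170 32 [0.557 0.177]
150 90 [ 0.576 -0.148]
[[-0.894  0.447 -0.001]
 [ 0.447  0.894 -0.002]
 [-0.    -0.002 -1.   ]]
```

Measured so far:
- The crop confirms the grey rack with brass plates. It stands at chute x ≈ -100 mm, and the gate is closed.
- Chute pose: about (0.5035, 0.012), heading -1.693 rad.

Plan: set the jaw to 0.8, line the tool's y up with the chute's y, and enter behind the rack. Then push sideways to open the gate and drive along the chute.

Emit:
drive_tool(
  increments="0.0142 -0.0403 0 -5.9 0.8;0.0142 -0.0403 0 -5.9 0.8;0.0142 -0.0403 0 -5.9 0.8;0.0142 -0.0403 0 -5.9 0.8;0.0142 -0.0403 0 -5.9 0.8;0.0142 -0.0403 0 -5.9 0.8;0.0142 -0.0403 0 -5.9 0.8;0.0142 -0.0403 0 -5.9 0.8;0.0142 -0.0403 0 -5.9 0.8;0.0142 -0.0403 0 -5.9 0.8;0.0142 -0.0403 0 -5.9 0.8;0.0142 -0.0403 0 -5.9 0.8;0 0 0 0 0.8;0 0 0 0 0.8",
)

```text
time_s: 1.85
ee_pos: [0.4943, 0.1654, 0.1971]
tcp_rot: [-2.358, -2.074, 0.0]
ft_force: [-0.3, 0.8, -0.1]
opening: 0.0685
gripper_force: 0.0
```

Emit:
drive_tool(
  increments="0 0 -0.03 0.4 0.8;0 0 -0.04 0 0.8;0 0 -0.03 0 0.8;0 0 0 0 0.8;0 0 0 0 0.8",
)

```text
time_s: 2.48
ee_pos: [0.4951, 0.166, 0.098]
tcp_rot: [2.351, 2.084, 0.002]
ft_force: [0.2, 0.2, 0.1]
opening: 0.0684
gripper_force: 0.0
```

```bash
python3 - <<'E'
from h import *
im,d=camera("scene");im2,_=camera("top")
a=cv2.resize(im[100:300,210:410],(400,400),interpolation=cv2.INTER_CUBIC)
b=cv2.resize(im2[160:360,150:350],(400,400),interpolation=cv2.INTER_CUBIC)
cv2.imwrite("pics/c3.png",np.hstack([a,b]))
E
```

```text
(no output)
```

View pics/c3.png

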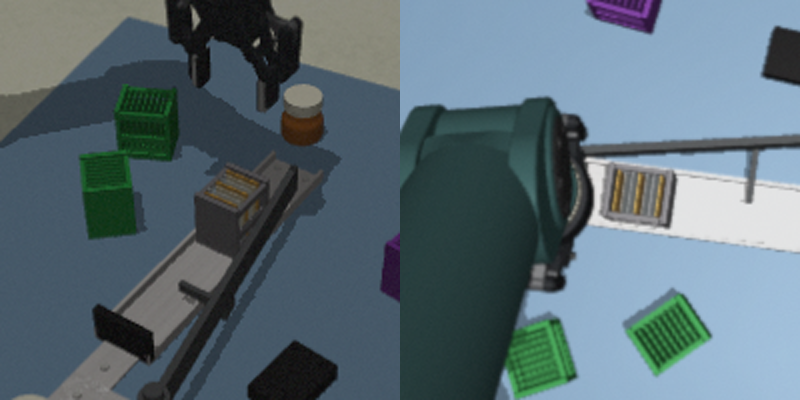

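The scene half shows the near finger's tip at about (344,153) and the far one's at (310,142). Both are behind the rack and above it. I'll check where they fall in the chute frame.

```bash
python3 - <<'E'
from h import *
T=np.array([.5035,.012,-1.693]);np.save("T",T)
for u in [(338,153),(344,154),(349,150),(307,142),(314,138)]: print(w2c(atz("scene",*u,.107),T).round(4))
print(w2c(get_state()["ee_pos"],T))
im,d=camera("scene");print(d[120:160:2,343],)
for v in (146,150): print(atd("scene",343,v,d), w2c(atd("scene",343,v,d),T))
for v in (134,138): print(atd("scene",309,v,d), w2c(atd("scene",309,v,d),T))
E
```

```text
[-0.1845 -0.0217]
[-0.1883 -0.0097]
[-0.2052 -0.0083]
[-0.1818 -0.0962]
[-0.2014 -0.092 ]
[-0.15159534 -0.0264527 ]
[1.0633287 1.0573813 1.0586784 1.0669695 1.071087  1.3977962 1.0609986
 1.0571501 1.0622637 1.0625708 1.0649815 1.0744861 1.0808222 1.081552
 1.083786  1.0906556 1.0935737 1.0992885 1.3257382 1.3233665]
[0.53603583 0.15325787 0.16364753] [-0.14417054  0.01507389]
[0.53525184 0.15519302 0.15276348] [-0.14599569  0.01405986]
[0.46077415 0.15846276 0.1650579 ] [-0.14016223 -0.06026099]
[0.4613494  0.15685136 0.15683544] [-0.13863297 -0.0594936 ]
```

```bash
python3 - <<'E'
from h import *
T=np.load("T.npy")
im,d=camera("scene")
for n,u in [("racktop",(325,196)),("jar",(361,147)),("bar",(345,205)),("green",(283,148)),("bench",(450,300))]:
    P=atd("scene",*u,d);print(n,P.round(3),w2c(P,T).round(3))
# lowest points near fingers
for u0,u1 in((300,320),(332,358)):
    L=[]
    for v in range(120,175):
        for u in range(u0,u1):
            if d[v,u]>0:
                P=atd("scene",u,v,d);c=w2c(P,T)
                if abs(c[0]+.15)<.035 and abs(c[1]+.026)<.07 and P[2]>.02: L.append([*c,P[2],u,v])
    L=np.array(L);L=L[np.argsort(L[:,2])];print(L[:8].round(3));print(L[:,:3].min(0),L[:,:3].max(0))
print(get_state()["ee_pos"])
E
```

```text
racktop [0.52  0.108 0.068] [-0.097  0.004]
jar [0.509 0.306 0.052] [-0.293 -0.03 ]
bar [0.565 0.105 0.064] [-0.099  0.049]
green [0.365 0.213 0.065] [-0.183 -0.162]
bench [0.812 0.022 0.   ] [-0.047  0.305]
[[-1.57e-01 -6.30e-02  1.39e-01  3.13e+02  1.40e+02]
 [-1.44e-01 -6.20e-02  1.41e-01  3.10e+02  1.43e+02]
 [-1.52e-01 -6.20e-02  1.41e-01  3.12e+02  1.41e+02]
 [-1.59e-01 -6.20e-02  1.41e-01  3.14e+02  1.39e+02]
 [-1.41e-01 -6.90e-02  1.42e-01  3.06e+02  1.42e+02]
 [-1.49e-01 -6.20e-02  1.42e-01  3.11e+02  1.41e+02]
 [-1.56e-01 -6.30e-02  1.43e-01  3.13e+02  1.39e+02]
 [-1.41e-01 -6.20e-02  1.43e-01  3.09e+02  1.43e+02]]
[-0.16155742 -0.08335987  0.13946374] [-0.13199901 -0.05088671  0.2051497 ]
[[-1.50e-01  1.20e-02  1.38e-01  3.43e+02  1.55e+02]
 [-1.51e-01  1.30e-02  1.40e-01  3.44e+02  1.54e+02]
 [-1.47e-01  1.40e-02  1.43e-01  3.43e+02  1.54e+02]
 [-1.42e-01  1.40e-02  1.44e-01  3.42e+02  1.55e+02]
 [-1.41e-01  1.30e-02  1.44e-01  3.41e+02  1.55e+02]
 [-1.39e-01  1.00e-02  1.44e-01  3.39e+02  1.55e+02]
 [-1.42e-01  1.00e-02  1.44e-01  3.40e+02  1.54e+02]
 [-1.43e-01  1.40e-02  1.45e-01  3.42e+02  1.54e+02]]
[-0.1669759  -0.00457852  0.137627  ] [-0.13190272  0.04203108  0.23507969]
[0.49558335 0.16537909 0.09848869]
```

Emit:
drive_tool(
  increments="0 0 -0.02 0 0.8;0 0 -0.02 0 0.8;0 0 0 0 0.8;0 0 0 0 0.8",
)

```text
time_s: 3.18
ee_pos: [0.4954, 0.1649, 0.0581]
tcp_rot: [2.352, 2.082, 0.002]
ft_force: [0.3, 0.4, 0.4]
opening: 0.068
gripper_force: 0.0
```

```bash
cat > tips.py <<'E'
from h import *
T=np.load("T.npy")
im,d=camera("scene")
e=get_state()["ee_pos"];c0=w2c(e,T)
vv,uu=np.mgrid[100:330,230:400]
for nm,y0 in (("A",c0[1]+.041),("B",c0[1]-.041)):
    L=[]
    for v in range(100,330):
        for u in range(230,400):
            if d[v,u]>0:
                P=atd("scene",u,v,d)
                if abs(P[0]-e[0])>.12 or abs(P[1]-e[1])>.12 or P[2]<.028: continue
                c=w2c(P,T)
                if abs(c[0]-c0[0])<.016 and abs(c[1]-y0)<.014: L.append([*c,P[2],u,v])
    L=np.array(L)
    if len(L): L=L[np.argsort(L[:,2])];print(nm,L[:5].round(3).tolist(),L[:,:3].min(0).round(3),L[:,:3].max(0).round(3))
print(e.round(4),c0.round(4))
E
sed -i 's/^def atd/import functools\ncal=functools.lru_cache(cal)\ndef atd/' h.py
python3 tips.py; python3 - <<'E'
import cv2
from h import *
im,_=camera("scene");cv2.imwrite("pics/c4.png",cv2.resize(im[100:250,240:440],(800,600),interpolation=cv2.INTER_CUBIC))
E
```

```text
A [[-0.149, 0.013, 0.099, 343.0, 171.0], [-0.145, 0.013, 0.099, 342.0, 172.0], [-0.142, 0.011, 0.101, 340.0, 172.0], [-0.142, 0.013, 0.101, 341.0, 172.0], [-0.14, 0.007, 0.103, 338.0, 171.0]] [-0.167  0.     0.099] [-0.135  0.028  0.265]
B [[-0.159, -0.063, 0.099, 314.0, 156.0], [-0.143, -0.062, 0.1, 310.0, 160.0], [-0.146, -0.062, 0.1, 311.0, 159.0], [-0.149, -0.061, 0.101, 312.0, 158.0], [-0.152, -0.061, 0.102, 313.0, 157.0]] [-0.161 -0.082  0.099] [-0.135 -0.054  0.208]
[0.4955 0.165  0.0582] [-0.1509 -0.0266]
```

View pics/c4.png

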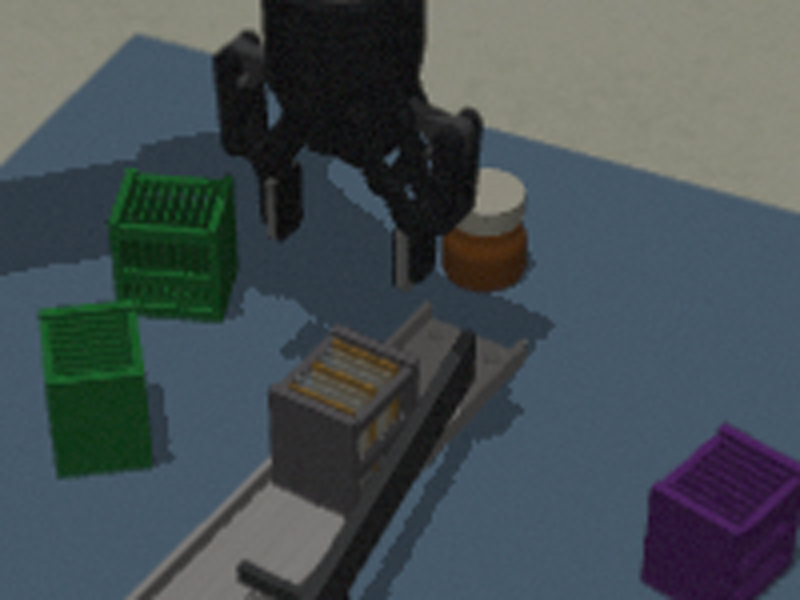

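The tips measure z ≈ 0.099 at a reported TCP height of 0.058, so they sit 41 mm above it. I'll go by the measured tip height, descend part of the way, and measure again.

Emit:
drive_tool(
  increments="-0.006 0.001 -0.01 0 0.8;0 0 -0.015 0 0.8;0 0 -0.015 0 0.8;0 0 0 0 0.8;0 0 0 0 0.8",
)

```text
time_s: 3.9
ee_pos: [0.4888, 0.1656, 0.017]
tcp_rot: [-2.353, -2.082, 0.001]
ft_force: [0.2, 0.3, -0.1]
opening: 0.0683
gripper_force: 0.0
```

```bash
sed -i 's/abs(c\[1\]-y0)<.014/abs(c[1]-y0)<.024/' tips.py; cat >> tips.py <<'E'
    # outline by height
    if len(L):
        for z in np.arange(.03,.16,.01):
            m=abs(L[:,2]-z)<.005
            if m.sum()>3: print(nm,z.round(3),"x",L[m,0].min().round(3),L[m,0].max().round(3),"y",L[m,1].min().round(3),L[m,1].max().round(3))
E
python3 - <<'E'
s=open('tips.py').read()
i=s.index("print(e.round");j=s.index("    # outline")
open('tips.py','w').write(s[:i]+s[j:]+s[i:j])
E
python3 tips.py
```

```text
A [[-0.15, 0.006, 0.057, 340.0, 186.0], [-0.135, 0.025, 0.058, 344.0, 193.0], [-0.145, 0.007, 0.061, 339.0, 186.0], [-0.143, 0.005, 0.061, 338.0, 186.0], [-0.145, 0.006, 0.063, 339.0, 185.0]] [-0.166 -0.016  0.057] [-0.135  0.032  0.262]
A 0.06 x -0.15 -0.135 y 0.002 0.025
A 0.07 x -0.155 -0.136 y -0.0 0.015
A 0.08 x -0.158 -0.136 y 0.001 0.015
A 0.09 x -0.155 -0.137 y -0.001 0.016
A 0.1 x -0.159 -0.136 y -0.001 0.017
A 0.11 x -0.161 -0.136 y -0.003 0.031
A 0.12 x -0.164 -0.135 y -0.011 0.032
A 0.13 x -0.165 -0.135 y -0.01 0.032
A 0.14 x -0.162 -0.135 y -0.011 0.03
A 0.15 x -0.149 -0.135 y -0.015 0.032
B [[-0.154, -0.069, 0.058, 311.0, 172.0], [-0.15, -0.069, 0.058, 310.0, 173.0], [-0.157, -0.068, 0.059, 312.0, 171.0], [-0.14, -0.074, 0.06, 305.0, 174.0], [-0.159, -0.069, 0.06, 312.0, 170.0]] [-0.163 -0.098  0.058] [-0.135 -0.05   0.224]
B 0.06 x -0.16 -0.136 y -0.074 -0.067
B 0.07 x -0.157 -0.137 y -0.081 -0.065
B 0.08 x -0.159 -0.138 y -0.081 -0.066
B 0.09 x -0.159 -0.137 y -0.081 -0.066
B 0.1 x -0.16 -0.135 y -0.095 -0.067
B 0.11 x -0.161 -0.135 y -0.098 -0.063
B 0.12 x -0.163 -0.135 y -0.098 -0.057
B 0.13 x -0.161 -0.135 y -0.098 -0.051
B 0.14 x -0.156 -0.135 y -0.098 -0.054
B 0.15 x -0.151 -0.136 y -0.098 -0.055
[0.489  0.1657 0.0173] [-0.1508 -0.0331]
```

Emit:
drive_tool(
  increments="0 0.003 0 0 0.8;0 0 -0.011 0 0.8;0 0 -0.011 0 0.8;0 0 0 0 0.8;0 0 0 0 0.8",
)

```text
time_s: 4.58
ee_pos: [0.4886, 0.1686, -0.005]
tcp_rot: [-2.353, -2.082, 0.001]
ft_force: [-0.1, -0.2, -0.1]
opening: 0.0679
gripper_force: 0.0
```

```bash
python3 tips.py | grep -v "0.1[0-9] x"
```

```text
A [[-0.156, 0.011, 0.047, 344.0, 189.0], [-0.157, 0.013, 0.047, 345.0, 189.0], [-0.157, 0.013, 0.05, 345.0, 188.0], [-0.154, 0.013, 0.052, 344.0, 188.0], [-0.158, 0.013, 0.052, 345.0, 187.0]] [-0.17  -0.017  0.047] [-0.138  0.031  0.26 ]
A 0.05 x -0.158 -0.15 y 0.011 0.013
A 0.06 x -0.162 -0.141 y 0.0 0.031
A 0.07 x -0.157 -0.139 y 0.001 0.014
A 0.08 x -0.161 -0.138 y -0.002 0.03
A 0.09 x -0.165 -0.138 y -0.006 0.031
A 0.1 x -0.168 -0.138 y -0.013 0.031
B [[-0.15, -0.069, 0.036, 310.0, 181.0], [-0.145, -0.068, 0.037, 309.0, 182.0], [-0.16, -0.068, 0.038, 313.0, 178.0], [-0.152, -0.068, 0.038, 311.0, 180.0], [-0.151, -0.07, 0.038, 310.0, 180.0]] [-0.167 -0.099  0.036] [-0.138 -0.051  0.204]
B 0.04 x -0.162 -0.141 y -0.074 -0.067
B 0.05 x -0.163 -0.14 y -0.083 -0.066
B 0.06 x -0.164 -0.14 y -0.081 -0.067
B 0.07 x -0.165 -0.14 y -0.08 -0.067
B 0.08 x -0.16 -0.139 y -0.094 -0.069
B 0.09 x -0.164 -0.138 y -0.099 -0.062
B 0.1 x -0.166 -0.138 y -0.099 -0.058
[ 0.4888  0.1687 -0.0048] [-0.1537 -0.0337]
```

Emit:
drive_tool(
  increments="0.0081 -0.001 0 0 0.8;0.0081 -0.001 0 0 0.8;0.0081 -0.001 0 0 0.8;0.0081 -0.001 0 0 0.8;0.0081 -0.001 0 0 0.8;0.0081 -0.001 0 0 0.8;0.0081 -0.001 0 0 0.8;0.0081 -0.001 0 0 0.8;0.0081 -0.001 0 0 0.8;0 0 0 0 0.8;0 0 0 0 0.8",
)

```text
time_s: 6.0
ee_pos: [0.5614, 0.1597, -0.0047]
tcp_rot: [-2.352, -2.082, 0.001]
ft_force: [-0.8, -0.2, 0.3]
opening: 0.0683
gripper_force: 0.6
```

```bash
python3 tips.py | grep "0.0[0-9] x"; python3 - <<'E'
from h import *
im,_=camera("scene");im2,_=camera("top")
a=cv2.resize(im[150:350,220:420],(400,400),interpolation=cv2.INTER_CUBIC)
b=cv2.resize(im2[160:360,230:430],(400,400),interpolation=cv2.INTER_CUBIC)
cv2.imwrite("pics/c5.png",np.hstack([a,b]))
E
```

```text
A 0.03 x -0.164 -0.147 y 0.093 0.095
A 0.04 x -0.17 -0.138 y 0.074 0.097
A 0.05 x -0.169 -0.139 y 0.074 0.096
A 0.06 x -0.166 -0.138 y 0.072 0.097
A 0.07 x -0.167 -0.139 y 0.073 0.095
A 0.08 x -0.161 -0.138 y 0.073 0.101
A 0.09 x -0.164 -0.138 y 0.067 0.104
B 0.05 x -0.164 -0.15 y 0.002 0.007
B 0.06 x -0.164 -0.14 y -0.01 0.006
B 0.07 x -0.164 -0.139 y -0.009 0.006
B 0.08 x -0.157 -0.139 y -0.024 0.004
B 0.09 x -0.166 -0.138 y -0.025 0.011
```

View pics/c5.png

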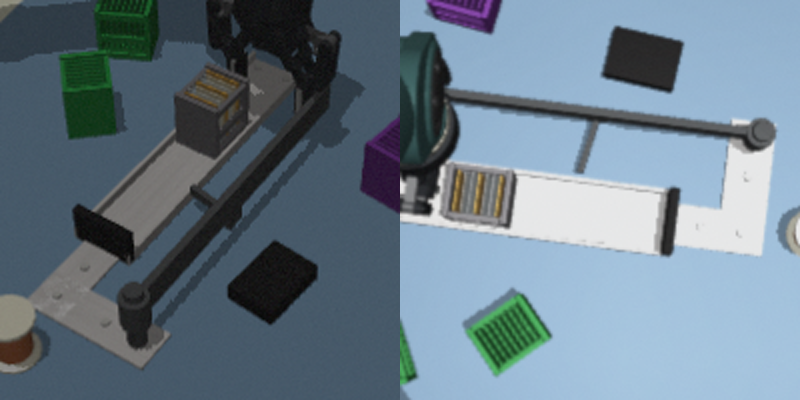

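The gate is open with the bar parallel to the chute. The blade is clear of the rack, at about (585,150) in the right half. Now I'll push along the chute.

Emit:
drive_tool(
  increments="-0.001 -0.008 0 0 0.8;-0.001 -0.008 0 0 0.8;-0.001 -0.008 0 0 0.8;-0.001 -0.008 0 0 0.8;-0.001 -0.008 0 0 0.8;-0.001 -0.008 0 0 0.8;-0.001 -0.008 0 0 0.8;-0.001 -0.008 0 0 0.8;0 0 0 0 0.8",
)

```text
time_s: 7.28
ee_pos: [0.5532, 0.0937, -0.0047]
tcp_rot: [2.354, 2.079, -0.002]
ft_force: [-1.8, -1.4, 0.3]
opening: 0.0682
gripper_force: 0.8
```

```bash
python3 tips.py | grep "0.0[0-9] x"; python3 - <<'E'
from h import *
im,_=camera("scene");im2,_=camera("top")
a=cv2.resize(im[150:350,220:420],(400,400),interpolation=cv2.INTER_CUBIC)
b=cv2.resize(im2[160:360,230:430],(400,400),interpolation=cv2.INTER_CUBIC)
cv2.imwrite("pics/c6.png",np.hstack([a,b]))
E
```

```text
A 0.03 x -0.102 -0.074 y 0.094 0.095
A 0.04 x -0.101 -0.071 y 0.073 0.096
A 0.05 x -0.101 -0.074 y 0.073 0.096
A 0.06 x -0.103 -0.071 y 0.073 0.097
A 0.07 x -0.094 -0.073 y 0.074 0.095
A 0.08 x -0.094 -0.072 y 0.072 0.104
A 0.09 x -0.1 -0.072 y 0.068 0.104
B 0.05 x -0.098 -0.093 y 0.004 0.006
B 0.06 x -0.097 -0.071 y -0.016 0.01
B 0.07 x -0.098 -0.071 y -0.022 0.022
B 0.08 x -0.094 -0.072 y -0.025 0.006
B 0.09 x -0.099 -0.071 y -0.025 0.008
```

View pics/c6.png

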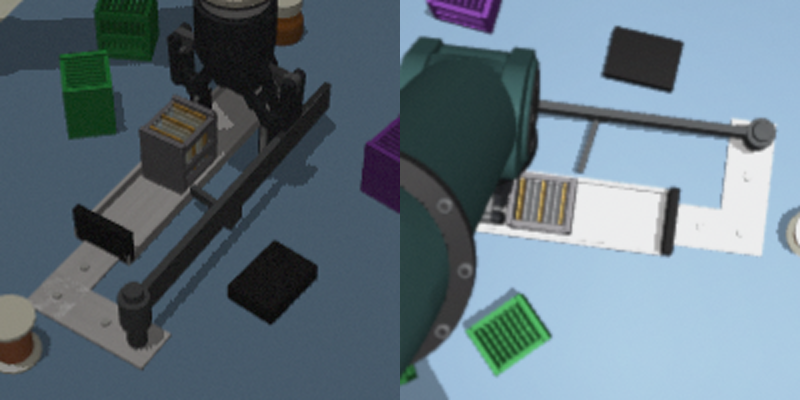

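The rack is square and moving, and the gate is held open. Continuing.

Emit:
drive_tool(
  increments="-0.001 -0.008 0 0 0.8;-0.001 -0.008 0 0 0.8;-0.001 -0.008 0 0 0.8;-0.001 -0.008 0 0 0.8;-0.001 -0.008 0 0 0.8;-0.001 -0.008 0 0 0.8;-0.001 -0.008 0 0 0.8;-0.001 -0.008 0 0 0.8;-0.001 -0.008 0 0 0.8;-0.001 -0.005 0 0 0.8;0 0 0 0 0.8",
)

```text
time_s: 8.8
ee_pos: [0.5433, 0.0174, -0.0047]
tcp_rot: [2.353, 2.08, -0.001]
ft_force: [-2.5, 0.4, -0.6]
opening: 0.0687
gripper_force: 1.2
```

Emit:
drive_tool(
  increments="0 -0.002 0 0 0.8;0 -0.002 0 0 0.8;0 0 0 0 0.8",
)

```text
time_s: 9.18
ee_pos: [0.5437, 0.0153, -0.0047]
tcp_rot: [-2.352, -2.083, -0.0]
ft_force: [-2.9, 3.9, 1.3]
opening: 0.0683
gripper_force: 2.1
```

Emit:
drive_tool(
  increments="0 -0.002 0 0 0.8;0 0 0 0 0.8",
)

```text
time_s: 9.43
ee_pos: [0.5437, 0.0128, -0.0047]
tcp_rot: [2.352, 2.082, 0.0]
ft_force: [-2.4, 3.9, 1.8]
opening: 0.0681
gripper_force: 2.1
```

Emit:
drive_tool(
  increments="0 -0.002 0 0 0.8;0 -0.002 0 0 0.8;0 0 0 0 0.8",
)

```text
time_s: 9.8
ee_pos: [0.5435, 0.0083, -0.0047]
tcp_rot: [2.353, 2.082, -0.0]
ft_force: [-2.1, 3.5, 0.9]
opening: 0.0685
gripper_force: 2.1
```

Emit:
drive_tool(
  increments="0 -0.002 0 0 0.8;0 0 0 0 0.8",
)

```text
time_s: 10.05
ee_pos: [0.5433, 0.0072, -0.0047]
tcp_rot: [-2.352, -2.081, 0.0]
ft_force: [-3.0, 4.7, 1.2]
opening: 0.0682
gripper_force: 2.9
```

```bash
python3 - <<'E'
from h import *
T=np.load("T.npy");im,d=camera("scene")
e=get_state()["ee_pos"];print(w2c(e,T))
L=[]
for v in range(200,310):
    for u in range(220,360):
        if d[v,u]>0:
            P=atd("scene",u,v,d);c=w2c(P,T)
            if abs(c[1])<.02 and -.02<c[0]<.09 and .03<P[2]<.075: L.append([*c,P[2]])
L=np.array(L)
t=L[(L[:,2]>.064)];print("top",np.percentile(t[:,0],[1,5,50,95,99]).round(4))
f=L[(L[:,2]>.048)&(L[:,2]<.06)];print("front",np.percentile(f[:,0],[50,75,95]).round(4))
s=L[(L[:,2]>.034)&(L[:,2]<.044)];print("stop",np.histogram(s[:,0],np.arange(.06,.092,.003)))
a=cv2.resize(im[200:300,220:353],(800,600),interpolation=cv2.INTER_CUBIC);cv2.imwrite("pics/c7.png",a)
E
```

```text
[-5.13152131e-05  4.01006899e-02]
top [-0.0053  0.0073  0.0412  0.0719  0.0733]
front [0.0715 0.0722 0.0729]
stop (array([ 0,  0,  0, 28, 27, 26, 30, 39,  0,  0]), array([0.06 , 0.063, 0.066, 0.069, 0.072, 0.075, 0.078, 0.081, 0.084,
       0.087, 0.09 ]))
```

View pics/c7.png

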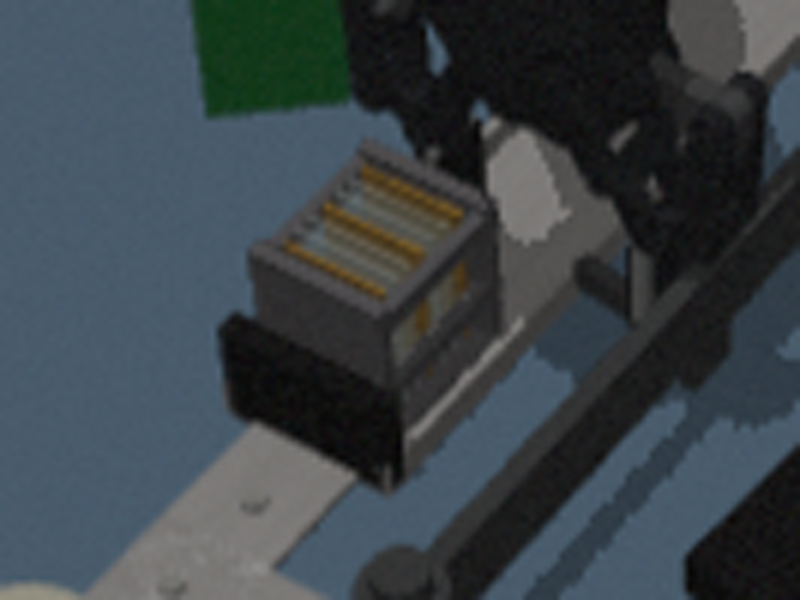

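The rack is within about 2 mm of the stop. I'll press gently until the force rises.

Emit:
drive_tool(
  increments="0 -0.0015 0 0 0.8;0 -0.0015 0 0 0.8;0 0 0 0 0.8",
)

```text
time_s: 10.48
ee_pos: [0.5427, 0.0071, -0.0047]
tcp_rot: [-2.349, -2.08, -0.001]
ft_force: [-3.1, 10.1, 2.4]
opening: 0.0683
gripper_force: 5.6
```

Emit:
drive_tool(
  increments="0 -0.0015 0 0 0.8;0 0 0 0 0.8",
)

```text
time_s: 10.72
ee_pos: [0.5427, 0.0072, -0.0046]
tcp_rot: [-2.347, -2.08, -0.003]
ft_force: [-3.0, 12.1, 3.9]
opening: 0.0683
gripper_force: 6.9
```

The TCP has stopped and the force has risen to 12 N, so the rack is home. Next I'll back off, let the gate follow the finger shut, and lift.

Emit:
drive_tool(
  increments="0.0005 0.004 0 0 0.8;0.0005 0.005 0 0 0.8;0.0005 0.004 0 0 0.8;0 0 0 0 0.8;-0.005 0.0006 0 0 0.8;-0.005 0.0006 0 0 0.8;-0.005 0.0006 0 0 0.8;-0.005 0.0006 0 0 0.8;-0.005 0.0006 0 0 0.8;-0.005 0.0006 0 0 0.8;-0.005 0.0006 0 0 0.8;-0.005 0.0006 0 0 0.8;-0.005 0.0006 0 0 0.8;0 0 0 0 0.8;0 0 0 0 0.8",
)

```text
time_s: 12.6
ee_pos: [0.5005, 0.0207, -0.0047]
tcp_rot: [2.352, 2.082, 0.001]
ft_force: [-0.6, 0.6, 0.7]
opening: 0.0682
gripper_force: 0.0
```

Emit:
drive_tool(
  increments="0 0 0.02 0 0.8;0 0 0.03 0 0.8;0 0 0.04 0 0.8;0 0 0.05 0 0.8;0 0.04 0.05 0 0.8;0 0.05 0.02 0 0.8;0 0.05 0 0 0.8;0 0.05 0 0 0.8;0 0.04 0 0 0.8;0 0 0 0 0.8;0 0 0 0 0.8",
)

```text
time_s: 13.98
ee_pos: [0.5, 0.2488, 0.2039]
tcp_rot: [2.352, 2.081, -0.002]
ft_force: [-0.7, -1.3, -0.1]
opening: 0.068
gripper_force: 0.0
```

```bash
python3 - <<'E'
from h import *
im,_=camera("scene");im2,_=camera("top")
a=cv2.resize(im[170:340,220:390],(400,400),interpolation=cv2.INTER_CUBIC)
b=cv2.resize(im2[160:360,230:430],(400,400),interpolation=cv2.INTER_CUBIC)
cv2.imwrite("pics/c8.png",np.hstack([a,b]));print(get_state()["time_s"])
E
```

```text
14.075
```

View pics/c8.png

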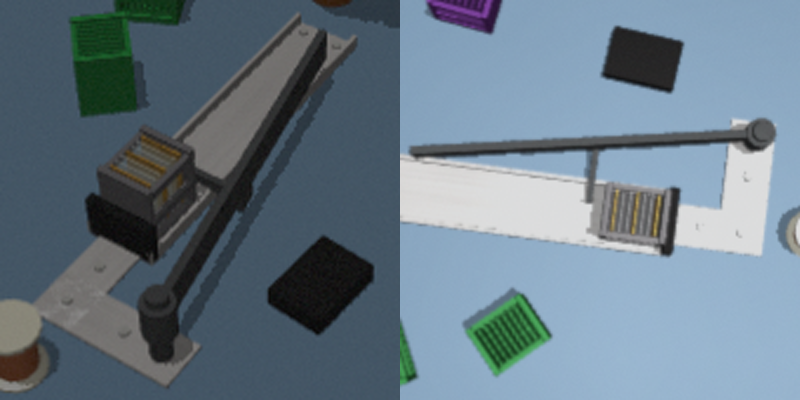

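The gate is shut: the bar's end is back at (236,235), as at the start. The blade stands behind the rack, which sits square against the stop, and the arm is clear.

```bash
python3 -c "
from rig import ticket
print(ticket.finish_job())"
```

```text
the job is handed in; nothing more can be done
None
```

I handed the job in at about 14 s: the rack is square against the end stop, the gate has sprung shut behind it, and the arm is clear with the bystanders left alone (no verdict was returned).

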